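# Pedal out a tea infuser and put it in the cup

### The job

Press the dispenser's pedal all the way down so that its lid rises and the steel infuser ball runs out to the end of the wire track, then ease the pedal back up slowly so that the lid comes down gently and closes. After that take the ball from the track and lower it into the glass cup on the silver tray, letting go only once it is down in the cup's mouth. Leave the cup standing on its saucer and do not disturb the other cups, the saucers under them or the teaspoon holder.

Things in the scene. Friction and masses are not known exactly. Their poses are not given: they have to be found in the camera images.
- dispenser: Fixed infuser dispenser: white plastic housing 115 x 84 mm, 107 mm high, on a base plate 260 x 84 x 6 mm reaching out in front. Origin at the underside on the middle plane; x to its back, y to its left, z up. Two steel bars 6 mm thick, 20 mm apart slope down out of its front (local x = -0.055) to a cross bar (local x = -0.1785, top at 46 mm). Stands on the robot's left or right.
- ball_rest (a point): Where the ball's centre comes to rest on the bars, against the cross bar, about 45 mm above the counter, 100 mm ahead of the housing. The bars lie over 17 mm below that centre; nothing stands within 55 mm to the ball's left and right, so grip it from above, closing along the dispenser's y. The ball takes about 1 s to run out and settle.
- pedal: Pedal lever, a bent steel arm on the dispenser's right side (local -y) with a grey ribbed foot pad. Origin on the pivot, which runs along the dispenser's y, 50 mm above the counter. It turns 0.34 rad down from rest to its stop. A spring lifts it: 1 to 3 N on the pad starts it, about 8 to 9 N brings it to the stop. If let go it snaps back.
- pedal_pad (a point): Centre of the top of the pedal's pad. The pad is 46 mm (dispenser's x) by 36 mm (y), 8 mm thick; the point lies 118 mm ahead of the pivot, 56 mm above the counter at rest, about 40 mm lower when fully pressed, moving some 5 mm towards the pivot on the way.
- lid (a joint): Angle of the clear plastic lid (top 118 x 92 mm and front skirt 45 mm deep, hinged at the housing's back top edge), rad: 0 closed, 0.68 fully up. It turns twice the pedal's angle. The skirt holds the ball back until the lid is about a third up. Eased down, it should close slower than 2 rad/s (pad rising at about 120 mm/s); faster is a slam.
- infuser: Tea infuser, a closed stainless steel ball 40 mm in diameter, 60 g, with a dark seam. Origin at its centre. It starts inside the dispenser on the track, behind the lid's skirt.
- tray: Fixed rectangular silver-toned tray, 200 (its x) x 250 (its y) mm, rim 16 mm high, floor 4 mm thick. Origin at the centre of the underside.
- saucer1: White ceramic saucer, 148 mm across and 13 mm high, on the silver tray. Origin at the centre of the underside.
- cup1: Clear glass cup on the saucer on the silver tray: the one to fill. Round, no handle, 104 mm across the rim outside, 83 mm at the foot, 50 mm high, wall 4 mm, inner floor 5 mm above its underside; empty. Fingers opened wide deep inside it would jam against the wall. Origin at the centre of the underside, z up.
- cup2: A second glass cup like it on its own saucer, directly on the counter nearer the robot, at the right; leave alone. Origin at the centre of the underside.
- cup3: A third glass cup like it on its own saucer, directly on the counter nearer the robot, at the left; leave alone. Origin at the centre of the underside.
- saucer2: Saucer under the second cup, size as the first. Origin at the centre of the underside.
- saucer3: Saucer under the third cup, size as the first. Origin at the centre of the underside.
- holder: Stainless steel teaspoon holder, a beaker 68 mm across and 100 mm high with three spoons standing in it to 170 mm, on the counter at the back, in the middle; leave alone. Origin at the centre of the underside.
There are look-alikes about, which are no part of the job. What is shaped like the cup1 but turquoise is not meant. What is shaped like the saucer1 but yellow is not meant.

How it is judged:
On the way, in this order (a step that is already met when the one before it is completed fails the run):
1. the pedal is pressed nearly to its stop by the robot and the lid stands up (value of joint lid above 0.56 rad and contact force between any of the fingers, the arm and pedal above 0.5 N), for 0.2 s.
2. the lid is closed again, with the ball out at the end of the track (value of joint lid below 0.06 rad and x of infuser in the frame of dispenser below -0.13 m and z of infuser in the frame of dispenser between 0.035 and 0.06 m), for 0.2 s.
At the end, for the whole second after the job is handed in: The ball rests (under 50 mm/s) on the floor of the cup on the tray: within 30 mm of its axis, 15 to 35 mm above its underside. That cup is upright (0.1 rad), on its saucer within 15 mm of centre and 10 mm in height; the saucer moved under 30 mm; the lid is closed (under 0.06 rad) (horizontal distance between infuser and cup1 below 0.03 m and z of infuser in the frame of cup1 between 0.015 and 0.035 m and linear speed of infuser below 0.05 m/s and angle between cup1's own z axis and vertical below 0.1 rad and horizontal distance between cup1 and saucer1 below 0.015 m and z of cup1 in the frame of saucer1 below 0.01 m and distance of saucer1 from where it was at the start of the episode below 0.03 m and value of joint lid below 0.06 rad); the robot touches nothing.
It fails at once if the lid slams: it closes faster than 2 rad/s (velocity of joint lid below -2 rad/s).
It fails at once if the ball is let go over the cup while its underside is more than 10 mm above the rim (horizontal distance between infuser and cup1 below 0.05 m and z of infuser in the frame of cup1 above 0.08 m and contact force between the fingers and infuser below 0.02 N).
It fails at once if another cup, its saucer or the teaspoon holder is moved by more than 25 mm or a cup or the holder is tipped by more than 0.3 rad (distance of any of cup2, cup3, saucer2, saucer3, holder from where it was at the start of the episode above 0.025 m or angle between any of cup2, cup3, holder's own z axis and vertical above 0.3 rad).
It fails at once if the cup on the tray is tipped by more than 0.3 rad (angle between cup1's own z axis and vertical above 0.3 rad).
It also fails if it takes over 54 s, if anything falls off the work surface, if the arm or the gripper's body presses on something with over 40 N, if the wrist force passes 120 N, or if a joint passes its speed limit or range.

### The arm

A 7-joint arm with a two-finger parallel gripper is mounted at the origin on the work surface. World frame = base frame: x ahead of the robot, y to its left, z up, the work surface at z = 0. Lengths are in m, angles in rad, forces in N, time in s.
With the tool pointing down it reaches from about 0.425 to 0.95 m from the base axis. Payload 4.7 kg.
Tool frame: the origin (TCP) lies at the very end of the fingers, on their centre line; the grasp point (between the pads) lies 19 mm behind it (ctrl.grasp_offset is the distance from the TCP to the grasp point, in m); z points along the fingers, y is the direction in which the jaws open and shut (so a half turn about z gives the same grasp; the last joint's range is limited). The gripper opens to 85 mm and grips with 20 to 120 N. Pads are 22 mm wide; open, the fingers measure 114 mm over their backs; the gripper's body (76 mm by 85 mm) begins 54 mm behind the grasp point. The pads swing forward as they close: fully open they stand 13 mm farther back than shut.
Start: joints at [-0.029, 0.469, -0.049, 1.532, 0.024, 1.141, -0.082], TCP at [0.675, 0, 0.231] pointing down, gripper open.
Joint ranges: [-2.59, 2.59], [-0.33, 1.99], [-1.39, 1.29], [0.1, 2.45], [-1.04, 4.18], [0.21, 1.99], [-2.66, 2.66]. Speed limits (rad/s): [2.57, 2.57, 3.14, 3.14, 3.14, 3.14, 3.14].

### API

Orientations are given as a unit quaternion [x, y, z, w].
In Python, from rig import get_obs, imaging, order, nets, ctrl gives the robot as it stands.
- The arm moves only by the tool send_rows, never from a script. Its argument "targets" is a list of rows, each a list of 3 entries, a list of its own where there are three numbers: the shift along the tool's x, y, z in cm, then the turn about the tool's z in degrees, then the finger opening in cm, from 0 to 8.54. In form: [[[tx, ty, tz], twist, gripper], ...]. A call has 1 to 10 rows; each row shifts and turns the commanded pose from where the row before left it, along the tool's axes as they then stand; what a row does not reach is not made up. A row lasts 1/8 s, in which the tool goes at most 62.5 mm and 10.7 degrees, less where a joint would pass 70% of its speed; a pose out of reach is approached as far as the arm can. A call is refused whole if a number of a shift passes 6.25 or a number of a turn 10.7, either way. A call with a gripper value outside its range is refused whole. The fingers move at their own pace and stop on an object; the grip force is fixed at half the most. Time passes only in rows, so rows that do not move let the fingers close. It gives the time, the measured TCP pose, the force and the opening at its end, in the units of the state.
- get_obs(): the state, without advancing time (a new reading comes with each control period).
- imaging.read_camera(name): name is "scene" or "side" or "wrist"; returns (picture, depth): 420x560x3 uint8, red, green, blue; 420x560 float32, m along the optical axis (not along the pixel's ray), 0 where there is no reading.
- imaging.camera_info(name): a dict with "fx", "fy", "cx", "cy" (pixels), "k1" (the pictures are not rectified: a ray, as slopes to the right and down, at radius r is drawn at 1 + k1 r^2 times it, then the intrinsics apply), "view" (4x4, takes a point from world to camera coordinates); the wrist camera has in their place "T_tool_cam" (4x4, takes a point from camera to tool coordinates, whose origin is the TCP and whose axes are the flange's). Camera axes: x right, y up, looking along -z (the intrinsics and any distortion apply to the point x, -y, -z); pixel columns grow to the right and rows downward; lengths in m; the calibration is good to about 2 mm. A picture is of the moment at which its call begins: read the wrist's pose just before it. camera_info takes no time and is no camera call.
- order.sign_off(): hands the job in, once; it reports no verdict.
Trained networks look in the newest picture that a camera, given by its name, has taken for a name from the list of things; names that differ only in an ending like _2 or _b are one class to them, and where a whole thing is asked for, a point or a joint stands for the part that bears it (a point fixed in the world has none). Each returns a list of dicts, best first, with "score" (0 to 1); they miss things now and then, are a little off and sometimes report something else, mostly with a low value. They report only what shows in the picture. A call takes as long as a camera call. They do not tell look-alikes from the thing itself.
- nets.recognise(thing, camera): "rect" ([centre column, centre row, width, height] in pixels, round what is visible of it).
- nets.silhouettes(thing, camera): "region" (420x560 bool, what is visible of it) and "rect" ([centre column, centre row, width, height] in pixels, round what is visible of it).
- nets.mark_of(thing, camera): "point" ([column, row] in pixels: a listed point, or the origin of a listed thing).
The state is a dict: "time_s": time; "qpos": joint angles; "qd": joint speeds; "effort": joint torques, N m; "position": TCP position; "eef_rot": TCP orientation; "force": force on the tool from outside, world axes, zero at the start; "ft_torque": the same for the moment, N m; "finger_gap": finger opening in m.
Only numpy, scipy, OpenCV 4.12 (cv2) and the standard library are available. Lean on these libraries where they do the work, as an engineer would, in place of code of your own. Each camera call takes 0.05 s, during which the arm holds its last target.

## Working session

There is one attempt and no reset: what is moved stays moved. The work goes in short steps, Python scripts to look and compute and a tool call to move; the robot and the scene stay as the last step left them, time stands still between calls to the robot, and variables do not carry over. Pictures are saved under pics/ and viewed, and the job is handed in when it is done.

Besides the shell and the picture viewer there is one more tool, called after "Request:" as a command line: name --argument value ..., lists and objects as JSON in quotes. send_rows: Moves the arm, as the interface text tells. Its arguments: {"type":"object","properties":{"targets":{"type":"array"}},"required":["targets"]}

```bash
ls; mkdir -p pics
cat > h.py <<'E'
import numpy as np, cv2
from rig import get_obs, imaging, order, nets, ctrl
from scipy.spatial.transform import Rotation as R
def save(n,p): cv2.imwrite('pics/'+n+'.png',cv2.cvtColor(p,cv2.COLOR_RGB2BGR))
def c2w(name,obs=None):
    i=imaging.camera_info(name)
    if 'view' in i: return i,np.linalg.inv(np.array(i['view']))
    obs=obs or get_obs(); T=np.eye(4); T[:3,:3]=R.from_quat(obs['eef_rot']).as_matrix(); T[:3,3]=obs['position']
    return i,T@np.array(i['T_tool_cam'])
def slopes(i,uv):
    uv=np.atleast_2d(np.array(uv,float)); K=np.array([[i['fx'],0,i['cx']],[0,i['fy'],i['cy']],[0,0,1]])
    return cv2.undistortPoints(uv.reshape(-1,1,2),K,np.array([i['k1'],0,0,0.])).reshape(-1,2)
def rays(name,uv,obs=None):
    i,T=c2w(name,obs); s=slopes(i,uv); d=np.c_[s[:,0],-s[:,1],-np.ones(len(s))]
    return T[:3,3], d@T[:3,:3].T
def at_z(name,uv,z,obs=None):
    o,d=rays(name,uv,obs); return o+d*((z-o[2])/d[:,2])[:,None]
def at_depth(name,uv,dep,obs=None):
    o,d=rays(name,uv,obs); return o+d*np.asarray(dep).reshape(-1,1)
def proj(name,P,obs=None):
    i,T=c2w(name,obs); p=(np.c_[np.atleast_2d(P),np.ones(len(np.atleast_2d(P)))]@np.linalg.inv(T).T)[:,:3]
    x=p[:,0]/-p[:,2]; y=p[:,1]/p[:,2]; f=1+i['k1']*(x*x+y*y)
    return np.c_[x*f*i['fx']+i['cx'],y*f*i['fy']+i['cy']]
E
python3 - <<'E'
from h import *
o=get_obs(); print(o)
for c in ['scene','side','wrist']:
    p,d=imaging.read_camera(c); save(c+'0',p); np.save('/tmp/d_'+c,d); print(c,imaging.camera_info(c))
    for t in ['dispenser','pedal_pad','ball_rest','cup1','saucer1','tray','holder','infuser']:
        try:
            print(t,[(np.round(x['point']).tolist(),round(x['score'],2)) for x in nets.mark_of(t,c)])
        except Exception as e: print(t,e)
E
```

```text
pics
{'time_s': 0.0, 'qpos': array([-0.02887802,  0.46947426, -0.04861642,  1.53370013,  0.02407425,
        1.14102679, -0.08228843]), 'qd': array([-0.0009947 ,  0.00030349, -0.00030261,  0.00158425, -0.00084041,
       -0.00015233,  0.00104404]), 'effort': array([ 1.18357209e-03, -5.10321057e+01, -4.63755790e-02, -2.37716943e+01,
        1.05899444e-02,  7.35067850e-03,  1.56414734e-05]), 'position': array([6.74401789e-01, 1.50008764e-05, 2.30236749e-01]), 'eef_rot': array([ 7.07095897e-01,  7.07116941e-01, -7.30577353e-04, -7.00332211e-04]), 'force': array([ 0.35956178,  0.29560879, -0.1177955 ]), 'ft_torque': array([-0.01309008, -0.00244858, -0.06728305]), 'finger_gap': 0.08546837478272694}
scene {'fx': 383.0248565505808, 'fy': 383.0248565505808, 'cx': 280.2502353621801, 'cy': 209.2874935170064, 'k1': -0.05881617131145688, 'view': array([[ 1.06041964e-01,  9.94361562e-01,  4.31098793e-04,
        -1.72194956e-02],
       [-8.56579114e-01,  9.11281945e-02,  5.07905378e-01,
         4.48897099e-01],
       [ 5.05002300e-01, -5.42285538e-02,  8.61412759e-01,
        -1.65082887e+00]
[... 1345 characters left out ...]
35, 'cx': 277.13711688203153, 'cy': 208.52863584811058, 'k1': -0.06364809681761016, 'T_tool_cam': array([[ 5.24762378e-04,  9.56328755e-01,  2.92292725e-01,
         7.50978890e-02],
       [ 9.99999831e-01, -5.74960917e-04,  8.58364454e-05,
         3.21331658e-04],
       [ 2.50144754e-04,  2.92292631e-01, -9.56328895e-01,
        -1.42428275e-01],
       [ 0.00000000e+00,  0.00000000e+00,  0.00000000e+00,
         1.00000000e+00]])}
dispenser [([101.0, 413.0], 0.17)]
pedal_pad [([109.0, 39.0], 0.64), ([365.0, 172.0], 0.24)]
ball_rest []
cup1 [([97.0, 415.0], 0.67)]
saucer1 [([67.0, 313.0], 0.83), ([99.0, 414.0], 0.71)]
tray []
holder [([366.0, 178.0], 0.8)]
infuser [([107.0, 35.0], 0.49)]
```

View pics/scene0.png

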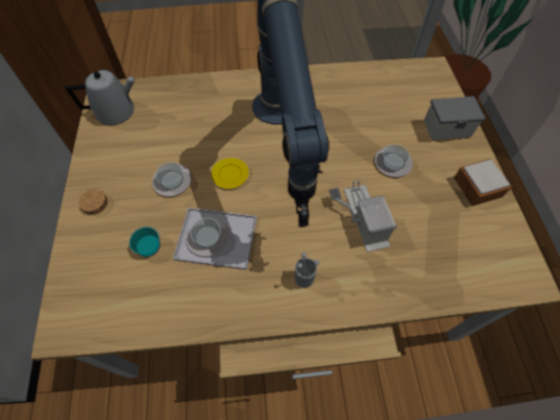

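View pics/side0.png

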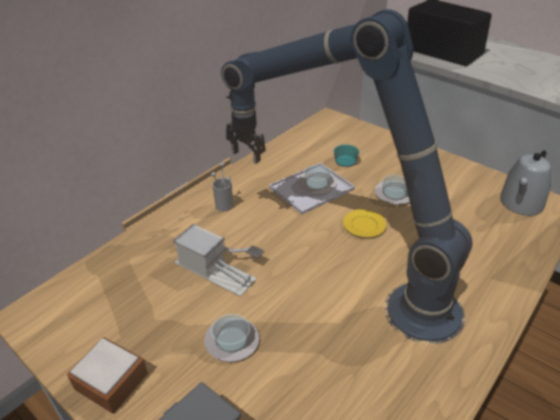

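View pics/wrist0.png

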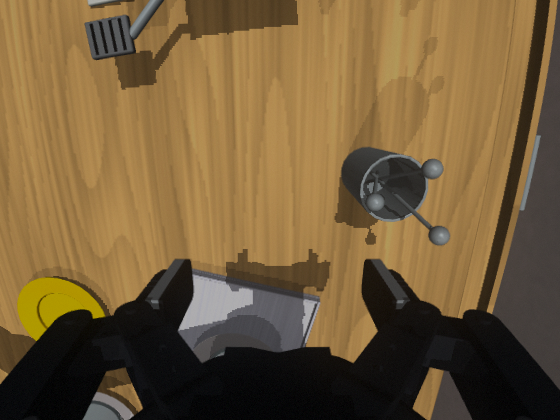

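Run:
```python
from h import *
a=cv2.imread('pics/scene0.png')[170:270,310:420]; b=cv2.imread('pics/side0.png')[215:300,160:280]
cv2.imwrite('pics/cropA.png',cv2.resize(a,None,fx=6,fy=6,interpolation=cv2.INTER_CUBIC))
cv2.imwrite('pics/cropB.png',cv2.resize(b,None,fx=6,fy=6,interpolation=cv2.INTER_CUBIC))
d=np.load('/tmp/d_scene.npy')
def near(n,uv,dep):
    u,v=np.round(uv).astype(int); return at_depth(n,[[u,v]],[dep[v,u]])[0].round(3)
print('pad scene',near('scene',(334,193),d), at_z('scene',[[334,193]],.056))
ds=np.load('/tmp/d_side.npy'); print('pad side',near('side',(258,251),ds),at_z('side',[[258,251]],.056))
dw=np.load('/tmp/d_wrist.npy'); print('pad wrist',near('wrist',(109,38),dw),at_z('wrist',[[109,38]],.056))
print('rest', at_z('scene',[[359,189]],.045),at_z('side',[[242,278]],.045))
# cups
import itertools
for c in ['scene','side']:
    for t in ['cup1','saucer1','holder','tray']:
        z={'cup1':.0,'saucer1':0,'holder':0,'tray':0}[t]
        for x in nets.mark_of(t,c): print(c,t,at_z(c,[x['point']],z+(.004 if t!='tray' else 0)).round(3))
# cloud of housing top z>0.095
vv,uu=np.mgrid[170:260,320:410]; P=at_depth('scene',np.c_[uu.ravel(),vv.ravel()],d[170:260,320:410].ravel())
m=(P[:,2]>.1)&(P[:,2]<.125); print(m.sum(),np.median(P[m],0)); r=cv2.minAreaRect((P[m,:2]*1000).astype(np.float32)); print(r, cv2.boxPoints(r))
m2=(P[:,2]>.03)&(P[:,2]<.075)
np.save('/tmp/P',P)
```

```text
pad scene [0.505 0.155 0.053] [[0.50636604 0.15479793 0.056     ]]
pad side [0.496 0.151 0.051] [[0.49223433 0.15476864 0.056     ]]
pad wrist [0.506 0.157 0.055] [[0.50625924 0.15718221 0.056     ]]
rest [[0.49198808 0.25034594 0.045     ]] [[0.45983958 0.26207772 0.045     ]]
scene cup1 [[ 0.626 -0.507  0.004]]
scene cup1 [[ 0.353 -0.425  0.004]]
scene cup1 [[0.349 0.426 0.004]]
scene cup1 [[ 0.604 -0.304  0.004]]
scene saucer1 [[ 0.612 -0.305  0.004]]
scene saucer1 [[0.369 0.424 0.004]]
scene saucer1 [[ 0.34  -0.438  0.004]]
scene saucer1 [[ 0.345 -0.209  0.004]]
scene holder [[0.798 0.019 0.004]]
scene tray [[ 0.604 -0.272  0.   ]]
side cup1 [[0.357 0.426 0.004]]
side cup1 [[ 0.616 -0.508  0.004]]
side cup1 [[ 0.597 -0.317  0.004]]
side saucer1 [[ 0.601 -0.281  0.004]]
side saucer1 [[ 0.348 -0.426  0.004]]
side saucer1 [[ 0.339 -0.213  0.004]]
side holder [[0.776 0.016 0.004]]
side tray [[ 0.623 -0.271  0.   ]]
936 [0.63672393 0.26761925 0.1064955 ]
((632.687744140625, 267.1508483886719), (130.12518310546875, 93.6175537109375), 6.4779133796691895) [[562.7595  306.3204 ]
 [573.32153 213.30055]
 [702.61597 227.9813 ]
 [692.05396 321.00116]]
```

Run:
```python
from h import *
d=np.load('/tmp/d_wrist.npy'); o=get_obs()
vv,uu=np.mgrid[0:90,60:180]; P=at_depth('wrist',np.c_[uu.ravel(),vv.ravel()],d[0:90,60:180].ravel())
m=(P[:,2]>.035)&(P[:,2]<.075)&(uu.ravel()<136)&(vv.ravel()>12); print(m.sum(),P[m].mean(0),P[m].min(0),P[m].max(0))
r=cv2.minAreaRect((P[m,:2]*1000).astype(np.float32)); print(r,cv2.boxPoints(r))
```

```text
1823 [0.50796928 0.1582799  0.05555958] [0.48087638 0.13833784 0.04899255] [0.53426885 0.17903759 0.05890544]
((508.60369873046875, 158.81820678710938), (53.93807601928711, 36.85773849487305), 6.399542808532715) [[479.7486  174.12625]
 [483.8568  137.49817]
 [537.4588  143.51016]
 [533.3506  180.13824]]
```

View pics/cropA.png

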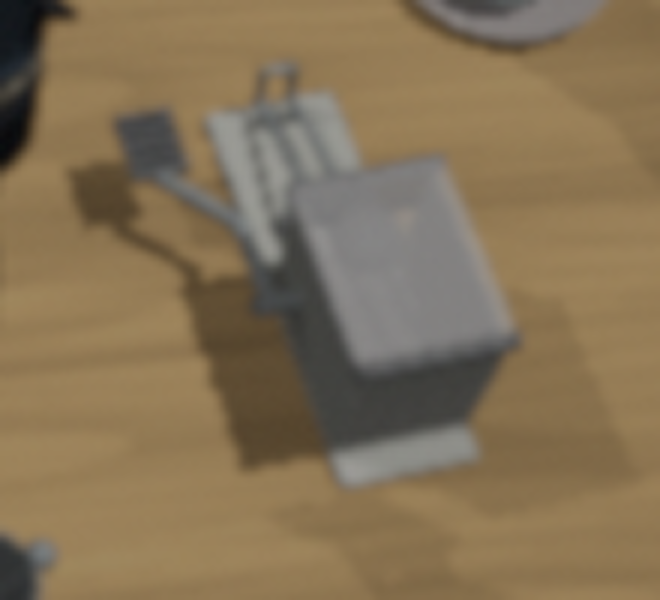

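View pics/cropB.png

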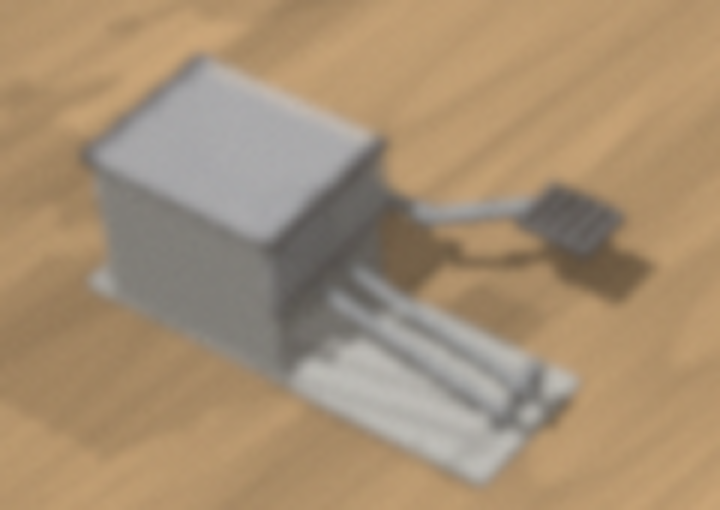

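Request:
send_rows --targets '[[[2.6,-2.8,2.0],0,0],[[2.6,-2.8,2.0],0,0],[[2.6,-2.8,2.0],0,0],[[2.6,-2.8,2.0],0,0],[[2.7,-2.8,2.0],0,0],[[2.7,-2.7,2.0],0,0],[[0,0,1],0,0],[[0,0,0],0,0]]'

```text
time_s: 2.75
position: [0.5082, 0.1575, 0.101]
eef_rot: [0.707, 0.707, -0.0, 0.0]
force: [-0.3, -0.4, -0.6]
finger_gap: 0.0001
```

```bash
python3 - <<'E'
from h import *
o=get_obs(); print(o['time_s'],o['position'],o['force'],o['finger_gap'],o['eef_rot'])
for c in ['scene','wrist','side']:
    p,d=imaging.read_camera(c); save(c+'1',p)
    if c=='wrist':
        np.save('/tmp/dw1',d)
E
python3 - <<'E'
import cv2
a=cv2.imread('pics/side1.png')[190:310,160:300]; b=cv2.imread('pics/wrist1.png')
a=cv2.resize(a,(490,420),interpolation=cv2.INTER_CUBIC); cv2.imwrite('pics/m1.png',cv2.resize(cv2.hconcat([a,b]),(800,320)))
E
```

```text
2.75 [0.50824568 0.15752628 0.10097712] [-0.34454446 -0.44154152 -0.5871435 ] 0.00010116987164356353 [ 7.07193273e-01  7.07020176e-01 -3.66099822e-04  1.06185680e-04]
```

View pics/m1.png

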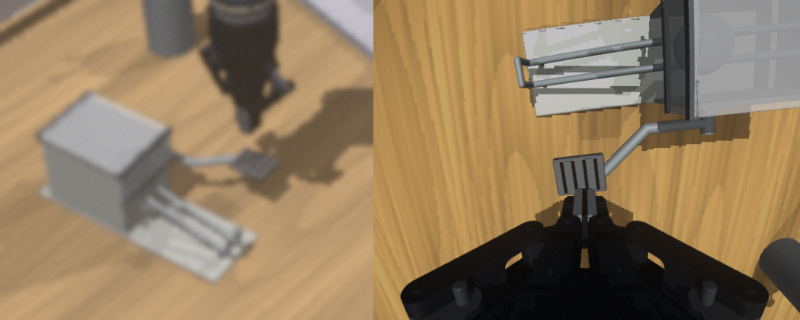

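Run:
```python
from h import *
d=np.load('/tmp/dw1.npy'); vv,uu=np.mgrid[0:420,0:560]; P=at_depth('wrist',np.c_[uu.ravel(),vv.ravel()],d.ravel()).reshape(420,560,3)
def fit(m,n):
    q=(P[m][:,:2]*1000).astype(np.float32); print(n,len(q),P[m].mean(0).round(4),cv2.minAreaRect(q))
z=P[...,2]; t=[imaging.read_camera('wrist')][0][0].astype(int)
m=(z>.048)&(z<.062)&(uu>230)&(uu<312)&(vv>195)&(vv<252); fit(m,'pad')
m=(z>.04)&(z<.055)&(uu>180)&(uu<208)&(vv>65)&(vv<120); fit(m,'crossbar')
m=(z>.025)&(z<.075)&(uu>180)&(uu<370)&(vv>40)&(vv<120); fit(m,'bars')
m=(z>.002)&(z<.012)&(uu>190)&(uu<385)&(vv>25)&(vv<160); fit(m,'plate')
print(at_z('wrist',[[195,94]],.046), at_z('wrist',[[271,227]],.056))
# bar line: mean y across x bins
m=(z>.03)&(z<.09)&(uu>205)&(uu<370)&(vv>40)&(vv<125)
Q=P[m]
for a in np.arange(.46,.60,.02):
    s=Q[(Q[:,0]>a)&(Q[:,0]<a+.02)]
    if len(s): print(round(a,2),len(s),((s[:,1].max()+s[:,1].min())/2).round(4),s[:,1].min().round(4),s[:,1].max().round(4),s[:,2].max().round(4))
```

```text
pad 3214 [0.5073 0.1621 0.0561] ((507.80767822265625, 160.7506561279297), (51.69148254394531, 35.956241607666016), 1.4788562059402466)
crossbar 400 [0.4552 0.2481 0.0452] ((454.68572998046875, 248.3604736328125), (6.9337053298950195, 25.632516860961914), 9.16219711303711)
bars 3365 [0.5117 0.2553 0.0379] ((509.7928466796875, 255.0488739013672), (118.18441772460938, 26.453041076660156), 6.597512722015381)
plate 16487 [0.52   0.2567 0.0063] ((516.8743896484375, 250.62374877929688), (155.6650390625, 98.3946304321289), 0.35426783561706543)
[[0.45706113 0.24878339 0.046     ]] [[0.50547579 0.16152114 0.056     ]]
0.46 1 0.2392 0.2392 0.2392 0.0304
0.48 205 0.254 0.2409 0.267 0.0335
0.5 574 0.2548 0.2409 0.2688 0.0391
0.52 594 0.2572 0.2433 0.2711 0.0433
0.54 644 0.2597 0.2457 0.2737 0.0487
0.56 272 0.2613 0.2479 0.2748 0.0499
```

Request:
send_rows --targets '[[[0.2,0,2],0,0],[[0,0,2],0,0],[[0,0,1],0,0],[[0,0.1,1],0,0],[[0,0.2,1],0,0],[[0,0.2,1],0,0],[[0,0,0.5],0,0],[[0,0,0],0,0],[[0,0,0],0,0]]'

```text
time_s: 4.08
position: [0.5129, 0.1599, 0.0185]
eef_rot: [0.707, 0.707, -0.0, -0.0]
force: [-6.2, -1.6, 17.6]
finger_gap: 0.0002
```

Run:
```python
from h import *
o=get_obs(); print(o['time_s'],o['position'],o['force'])
p,d=imaging.read_camera('wrist'); save('wrist2',p)
p,d=imaging.read_camera('side'); save('side2',p)
a=cv2.imread('pics/side2.png')[190:310,160:300]; b=cv2.imread('pics/wrist2.png')
a=cv2.resize(a,(490,420),interpolation=cv2.INTER_CUBIC); cv2.imwrite('pics/m2.png',cv2.resize(cv2.hconcat([a,b]),(800,320)))
```

```text
4.075 [0.51292137 0.1599007  0.01847434] [-6.22370626 -1.63881891 17.62074116]
```

View pics/m2.png

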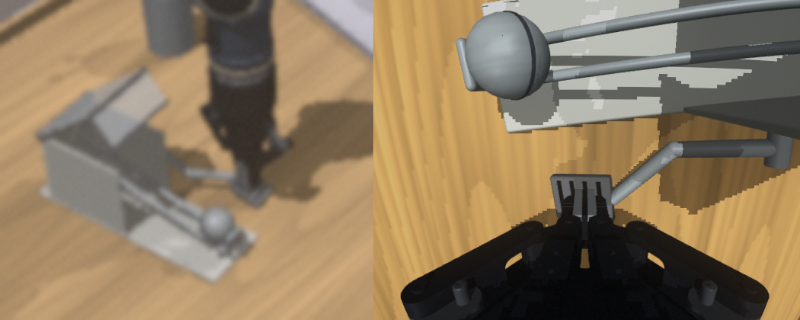

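Request:
send_rows --targets '[[[0,0,0],0,0],[[0,0,0],0,0],[[0,0,-0.3],0,0],[[0,0,-0.3],0,0],[[0,-0.05,-0.4],0,0],[[0,-0.05,-0.4],0,0],[[0,-0.05,-0.4],0,0],[[0,-0.05,-0.4],0,0],[[0,-0.05,-0.4],0,0],[[0,-0.05,-0.4],0,0]]'

```text
time_s: 5.42
position: [0.5105, 0.1599, 0.0467]
eef_rot: [0.707, 0.707, 0.0, 0.0]
force: [-1.7, -2.3, 3.7]
finger_gap: -0.0
```

Request:
send_rows --targets '[[[0,-0.05,-0.4],0,0],[[0,-0.05,-0.4],0,0],[[0,-0.05,-0.3],0,0],[[0,-0.05,-0.3],0,0],[[0,0,-0.3],0,0],[[0,0,-0.3],0,0],[[0,0,-0.3],0,0],[[0,0,-0.3],0,0],[[0,0,0],0,0]]'

```text
time_s: 6.55
position: [0.5082, 0.1601, 0.0726]
eef_rot: [0.707, 0.707, 0.0, 0.0]
force: [-0.0, -0.8, 0.2]
finger_gap: -0.0002
```

Run:
```python
from h import *
o=get_obs(); print(o['time_s'],o['position'],o['force'])
p,d=imaging.read_camera('wrist'); save('wrist3',p); np.save('/tmp/dw3',d)
p,d=imaging.read_camera('side'); save('side3',p)
a=cv2.imread('pics/side3.png')[190:310,160:300]; b=cv2.imread('pics/wrist3.png')
a=cv2.resize(a,(490,420),interpolation=cv2.INTER_CUBIC); cv2.imwrite('pics/m3.png',cv2.resize(cv2.hconcat([a,b]),(800,320)))
```

```text
6.55 [0.50822595 0.16009227 0.07259861] [-0.01071736 -0.82454624  0.21589167]
```

View pics/m3.png

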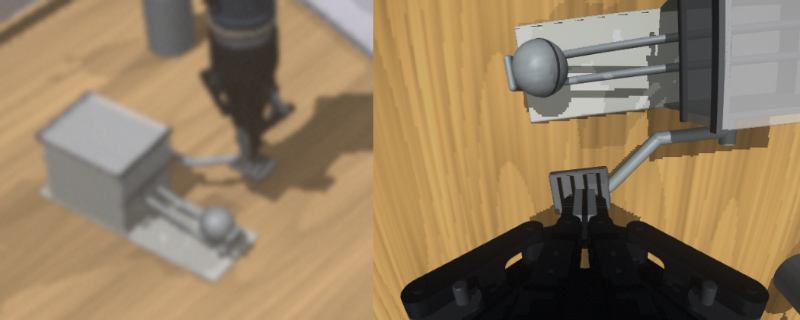

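Run:
```python
from h import *
from scipy.optimize import least_squares
print(nets.mark_of('infuser','wrist')[:2]); x=nets.silhouettes('infuser','wrist')
d=np.load('/tmp/dw3.npy')
for s in x[:2]: print(s['rect'],s['score'],s['region'].sum())
m=x[0]['region']; vv,uu=np.nonzero(m); P=at_depth('wrist',np.c_[uu,vv],d[m]); P=P[P[:,2]>.042]
f=least_squares(lambda c:np.linalg.norm(P-c,axis=1)-.02,[.478,.251,.045],loss='soft_l1',f_scale=.001); print(len(P),f.x,np.abs(f.fun).mean())
print(at_z('wrist',[x[0]['rect'][:2]],.045))
print(get_obs()['qpos'])
```

```text
[{'point': [215.9, 91.1], 'score': 0.58}]
[217.1, 88.8, 75.4, 81.2] 0.69 4434
4430 [0.47613676 0.25100491 0.04388087] 0.0012229769880703662
[[0.47541779 0.25157831 0.045     ]]
[-0.29862774  0.44197586 -0.10807589  2.01215172  0.0724419   0.69119327
 -0.45228935]
```

Request:
send_rows --targets '[[[0,0,-4],0,6.5],[[2,-0.7,-3],0,6.5],[[4,-1.2,0],0,6.5],[[3.1,-1.3,0],0,6.5],[[0,0,0],-10.7,6.5],[[0,0,0],-10.7,6.5],[[0,0,0],-10.7,6.5],[[0,0,0],-10.7,6.5],[[0,0,0],-10.7,6.5],[[0,0,0],-10.7,6.5]]'

```text
time_s: 8.0
position: [0.4759, 0.2509, 0.1422]
eef_rot: [0.22, 0.975, -0.0, -0.0]
force: [-0.5, 0.4, -0.4]
finger_gap: 0.065
```

Request:
send_rows --targets '[[[0,0,0],-10.7,6.5],[[0,0,0],-10.7,6.5],[[0,0,0],-10.7,6.5],[[0,0,0],0,6.5],[[0,0,0],0,6.5]]'

```text
time_s: 8.62
position: [0.476, 0.2509, 0.1422]
eef_rot: [-0.054, 0.999, -0.0, -0.0]
force: [-0.6, -0.3, -0.8]
finger_gap: 0.0649
```

Run:
```python
from h import *
from scipy.optimize import least_squares
o=get_obs(); Rm=R.from_quat(o['eef_rot']).as_matrix(); print(o['time_s'],o['position'],o['qpos'],Rm.round(3),o['finger_gap'])
p,d=imaging.read_camera('wrist'); save('wrist4',p); c=None
x=nets.silhouettes('infuser','wrist'); c=np.array([.4765,.2512,.045])
print([(s['rect'],s['score']) for s in x])
if x:
    m=x[0]['region']; vv,uu=np.nonzero(m); P=at_depth('wrist',np.c_[uu,vv],d[m]); P=P[P[:,2]>.042]
    f=least_squares(lambda c:np.linalg.norm(P-c,axis=1)-.02,c,loss='soft_l1',f_scale=.001); print(f.x,np.abs(f.fun).mean())
    for q in (f.x,c): print('tool delta cm',100*Rm.T@(q+[0,0,-.019]-o['position']))
```

```text
8.625 [0.47600002 0.25089089 0.14221053] [-0.15788395  0.39503397 -0.50926095  1.92947528  0.24630262  0.87826982
  0.88502806] [[-0.994 -0.107 -0.   ]
 [-0.107  0.994 -0.   ]
 [ 0.    -0.    -1.   ]] 0.06487605801024027
[([275.1, 212.7, 47.1, 48.6], 0.69)]
[0.47645981 0.2516464  0.04430674] 0.0009336160026521203
tool delta cm [-0.05543354  0.07157154 11.69036232]
tool delta cm [-0.05464377  0.02674988 11.62104191]
```

View pics/wrist4.png

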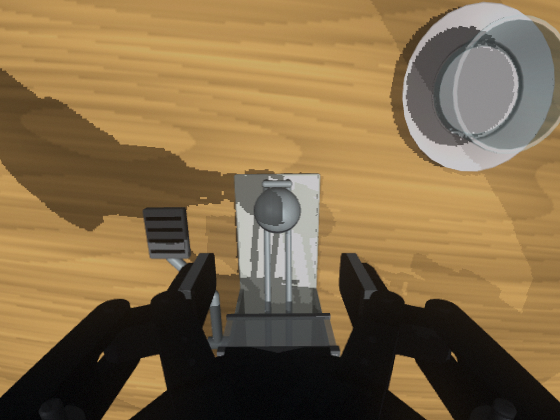

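Request:
send_rows --targets '[[[0,0.05,4],0,6.5],[[0,0,4],0,6.5],[[0,0,2],0,6.5],[[0,0,1.8],0,6.5],[[0,0,0],0,6.5],[[0,0,0],0,3],[[0,0,0],0,3],[[0,0,0],0,3],[[0,0,0],0,3]]'

```text
time_s: 9.85
position: [0.4766, 0.2512, 0.0256]
eef_rot: [-0.055, 0.999, -0.0, 0.001]
force: [-0.7, -1.9, 6.7]
finger_gap: 0.0373
```

Run:
```python
from h import *
o=get_obs(); print(o['time_s'],o['position'],o['finger_gap'],o['force'])
p,d=imaging.read_camera('wrist'); save('wrist5',p)
```

```text
9.85 [0.47664711 0.25119126 0.02556309] 0.03729219292626133 [-0.74764035 -1.85974709  6.66612989]
```

View pics/wrist5.png

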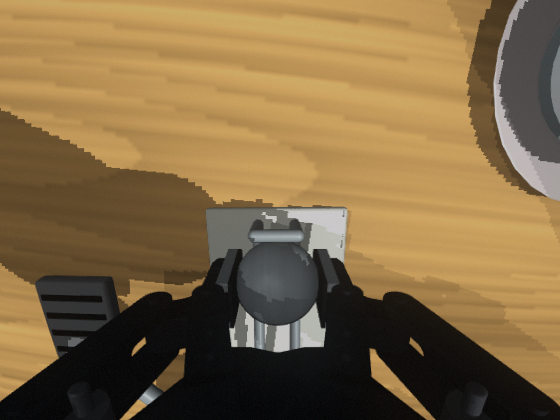

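Request:
send_rows --targets '[[[0,0,-0.5],0,3],[[0,0,-1.5],0,3],[[0,0,-3],0,3],[[0,0,-4],0,3],[[0,0,-4],0,3],[[0,0,-4],0,3],[[0,0,0],0,3]]'

```text
time_s: 10.78
position: [0.4776, 0.2532, 0.1986]
eef_rot: [-0.055, 0.998, 0.002, 0.004]
force: [-0.2, 0.6, -0.3]
finger_gap: 0.0373
```

Run:
```python
from h import *
o=get_obs(); print(o['time_s'],o['position'],o['finger_gap'],o['force'],o['qpos'])
p,d=imaging.read_camera('wrist'); save('wrist6',p)
```

```text
10.775 [0.47760853 0.25319535 0.19859063] 0.0372808929845276 [-0.16394253  0.60293826 -0.28242447] [-0.12798274  0.32918645 -0.54014181  1.8729124   0.20249768  0.98489396
  0.92521867]
```

View pics/wrist6.png

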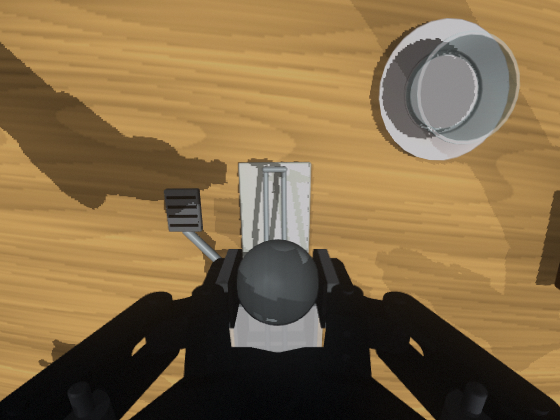

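Request:
send_rows --targets '[[[-0.3,-2,0],0,3],[[-0.5,-4,0],0,3],[[-0.5,-5,0],0,3],[[-0.5,-5,0],0,3],[[-0.5,-5,0],0,3],[[-0.5,-5,0],0,3],[[-0.5,-5,0],0,3],[[-0.5,-5,0],0,3],[[-0.5,-5,0],0,3],[[-0.5,-5,0],0,3]]'

```text
time_s: 12.08
position: [0.5734, -0.2016, 0.1929]
eef_rot: [-0.055, 0.998, 0.001, -0.001]
force: [0.7, 0.3, -0.7]
finger_gap: 0.0372
```

Request:
send_rows --targets '[[[-0.5,-5,0],0,3],[[-0.5,-4,0],0,3],[[-0.5,-2,0],0,3],[[0,0,0],0,3],[[0,0,0],0,3],[[0,0,0],0,3]]'

```text
time_s: 12.82
position: [0.6011, -0.3062, 0.1942]
eef_rot: [-0.056, 0.998, 0.0, -0.0]
force: [-0.6, -0.0, 0.1]
finger_gap: 0.0375
```

Run:
```python
from h import *
o=get_obs(); Rm=R.from_quat(o['eef_rot']).as_matrix(); print(o['time_s'],o['position'],o['finger_gap'],o['force'],Rm.round(3))
p,d=imaging.read_camera('wrist'); save('wrist7',p); np.save('/tmp/dw7',d)
for t in ['cup1','saucer1']:
    for s in nets.mark_of(t,'wrist'): print(t,s['point'],s['score'],at_z('wrist',[s['point']],.01))
    for s in nets.recognise(t,'wrist'): print(t,s['rect'],s['score'])
```

```text
12.825 [ 0.60110078 -0.30622374  0.19423315] 0.03751062999616671 [-0.59743625 -0.02532566  0.14860586] [[-0.994 -0.112 -0.   ]
 [-0.112  0.994  0.001]
 [ 0.     0.001 -1.   ]]
cup1 [278.5, 194.5] 0.73 [[ 0.60961813 -0.30370296  0.01      ]]
cup1 [105.6, 181.6] 0.6 [[ 0.61638259 -0.50550417  0.01      ]]
cup1 [281.6, 199.6, 109.7, 98.2] 0.73
cup1 [88.9, 187.6, 102.8, 92.8] 0.58
saucer1 [281.6, 186.5, 129.5, 122.2] 0.71
saucer1 [399.6, 8.9, 94.9, 15.6] 0.6
```

View pics/wrist7.png

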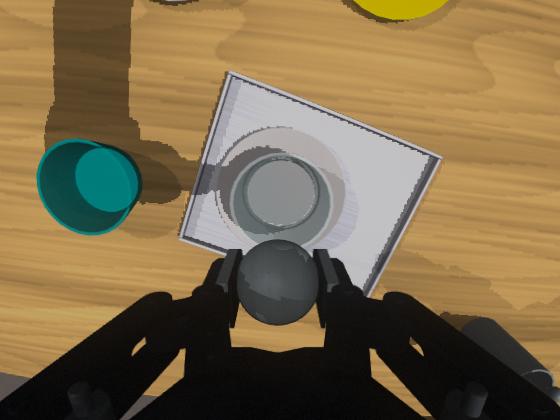

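Run:
```python
from h import *
im=cv2.imread('pics/wrist7.png'); c=np.array([.606,-.304])
t=np.linspace(0,2*np.pi,80)
im=cv2.resize(im,None,fx=3,fy=3,interpolation=cv2.INTER_CUBIC)
for r,z,col in [(.052,.061,(0,0,255)),(.0415,.011,(0,255,0)),(.074,.017,(255,0,0))]:
    q=proj('wrist',np.c_[c[0]+r*np.cos(t),c[1]+r*np.sin(t),0*t+z]); cv2.polylines(im,[(q*3+1).astype(np.int32)],True,col,1)
cv2.imwrite('pics/ov7.png',im[330:840,520:1120])
```

```text
(no output)
```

View pics/ov7.png

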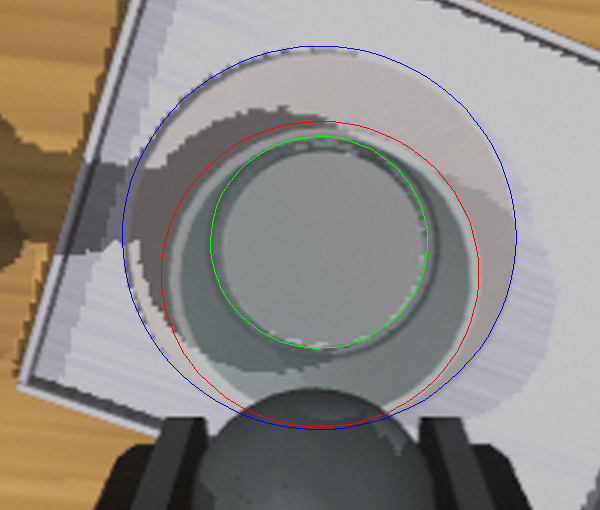

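Run:
```python
from h import *
d=np.load('/tmp/dw7.npy'); vv,uu=np.mgrid[110:250,210:350]; P=at_depth('wrist',np.c_[uu.ravel(),vv.ravel()],d[110:250,210:350].ravel())
print(np.histogram(P[:,2],bins=np.arange(-.005,.1,.005)))
for a,b in [(.035,.075),(.05,.075)]:
    m=(P[:,2]>a)&(P[:,2]<b)&(vv.ravel()<236)
    if m.sum()>20:
        print(m.sum(),P[m].min(0),P[m].max(0),cv2.minEnclosingCircle((P[m,:2]*1000).astype(np.float32)))
im=cv2.imread('pics/wrist7.png'); t=np.linspace(0,2*np.pi,80)
im=cv2.resize(im,None,fx=3,fy=3,interpolation=cv2.INTER_CUBIC); c=[.608,-.3025]
for r,z,col in [(.052,.059,(0,0,255)),(.0415,.009,(0,255,0)),(.048,.059,(0,0,255))]:
    q=proj('wrist',np.c_[c[0]+r*np.cos(t),c[1]+r*np.sin(t),0*t+z]); cv2.polylines(im,[(q*3+1).astype(np.int32)],True,col,1)
cv2.imwrite('pics/ov8.png',im[330:840,520:1120])
```

```text
(array([  59, 5634,  801, 4501, 4207,  323,  331,  378,  379,  417,  383,
        407, 1220,   59,    0,    0,    0,    0,    0,    0]), array([-0.005,  0.   ,  0.005,  0.01 ,  0.015,  0.02 ,  0.025,  0.03 ,
        0.035,  0.04 ,  0.045,  0.05 ,  0.055,  0.06 ,  0.065,  0.07 ,
        0.075,  0.08 ,  0.085,  0.09 ,  0.095]))
2406 [ 0.55577286 -0.35322875  0.03503546] [ 0.65027816 -0.25029584  0.0609831 ] ((607.3068237304688, -301.95770263671875), 51.725257873535156)
1431 [ 0.55577286 -0.35322875  0.05003058] [ 0.6458737  -0.25029584  0.0609831 ] ((607.3068237304688, -301.95770263671875), 51.725257873535156)
```

View pics/ov8.png

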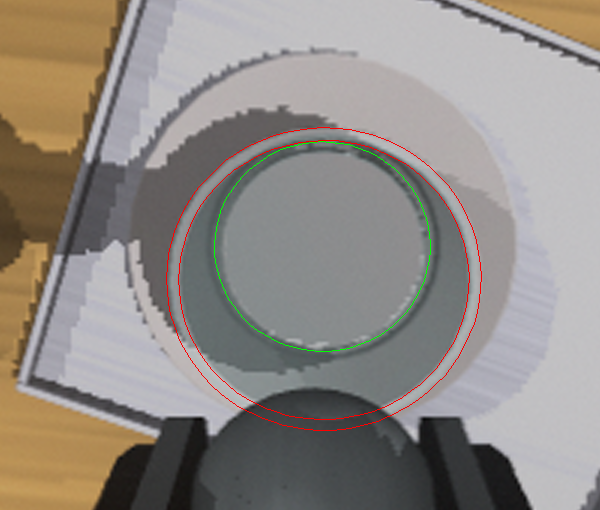

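Request:
send_rows --targets '[[[-0.7,0.35,3],0,3],[[0,0,4],0,3],[[0,0,3],0,3],[[0,0,2],0,3],[[0,0,1],0,3],[[0,0,0],0,3],[[0,0,0],0,3]]'

```text
time_s: 13.95
position: [0.6086, -0.3042, 0.0657]
eef_rot: [-0.055, 0.998, -0.001, 0.001]
force: [-0.4, -0.6, 0.5]
finger_gap: 0.0376
```

Run:
```python
from h import *
o=get_obs(); print(o['time_s'],o['position'],o['finger_gap'],o['force'])
p,d=imaging.read_camera('wrist'); save('wrist9',p)
```

```text
13.95 [ 0.60862233 -0.30417936  0.06565663] 0.03756452830403627 [-0.36217986 -0.62885966  0.49830738]
```

View pics/wrist9.png

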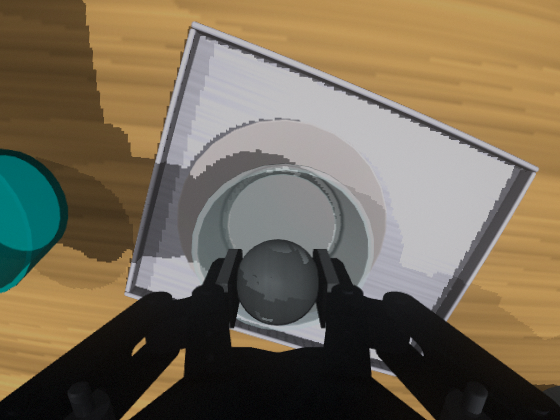

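Request:
send_rows --targets '[[[0.1,0.2,0.5],0,3],[[0,0,1],0,3],[[0,0,1],0,3],[[0,0,0.6],0,3],[[0,0,0],0,3],[[0,0,0],0,3]]'

```text
time_s: 14.75
position: [0.6067, -0.302, 0.0335]
eef_rot: [-0.055, 0.998, -0.0, 0.0]
force: [0.4, 1.2, -0.3]
finger_gap: 0.0374
```

Run:
```python
from h import *
o=get_obs(); print(o['time_s'],o['position'],o['finger_gap'],o['force'])
p,d=imaging.read_camera('wrist'); save('wrist10',p)
```

```text
14.75 [ 0.60673705 -0.30204131  0.03345169] 0.0373525344075454 [ 0.35782382  1.16165758 -0.26854669]
```

View pics/wrist10.png

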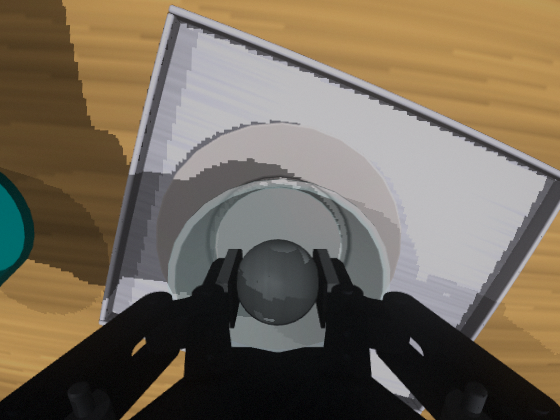

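Request:
send_rows --targets '[[[0,0,0.3],0,3],[[0,0,0.3],0,3],[[0,0,0],0,3],[[0,0,0],0,4.2],[[0,0,0],0,4.8],[[0,0,0],0,4.8],[[0,0,0],0,4.8],[[0,0,0],0,4.8]]'

```text
time_s: 15.8
position: [0.6065, -0.302, 0.0274]
eef_rot: [-0.055, 0.998, -0.0, 0.0]
force: [-0.9, 0.3, -0.3]
finger_gap: 0.0481
```

Run:
```python
from h import *
o=get_obs(); print(o['time_s'],o['position'],o['finger_gap'],o['force'])
p,d=imaging.read_camera('wrist'); save('wrist11',p)
```

```text
15.8 [ 0.6065176  -0.30198995  0.0273579 ] 0.04813557467655845 [-0.87683049  0.32053417 -0.25426681]
```

View pics/wrist11.png

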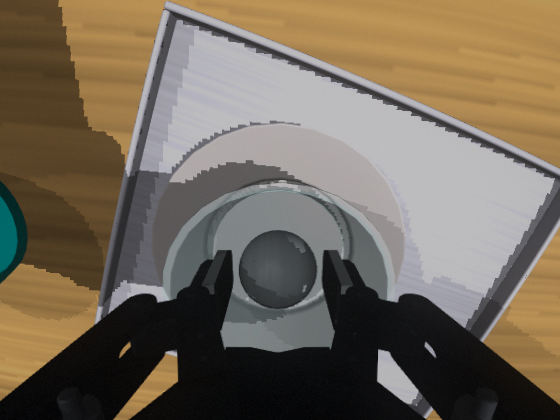

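The fingers are open and the ball (277,268) is down on the cup floor. I'll retreat straight up.

Request:
send_rows --targets '[[[0,0,-1],0,4.8],[[0,0,-2],0,4.8],[[0,0,-3],0,4.8],[[0,0,-4],0,4.8],[[0,0,-4],0,4.8],[[0,0,-3],0,4.8],[[0,0,0],0,4.8],[[0,0,0],0,4.8],[[0,0,0],0,4.8],[[0,0,0],0,4.8]]'

```text
time_s: 17.1
position: [0.606, -0.3018, 0.1962]
eef_rot: [-0.055, 0.998, 0.001, -0.001]
force: [0.6, -1.0, 0.9]
finger_gap: 0.0481
```

Run:
```python
from h import *
from scipy.optimize import least_squares
o=get_obs(); print(o['time_s'],o['position'],o['force'])
p,d=imaging.read_camera('wrist'); save('wrist12',p)
x=nets.silhouettes('infuser','wrist'); print([(s['rect'],s['score']) for s in x])
for s in x[:1]:
    m=s['region']; vv,uu=np.nonzero(m); P=at_depth('wrist',np.c_[uu,vv],d[m]); P=P[P[:,2]>.03]
    f=least_squares(lambda c:np.linalg.norm(P-c,axis=1)-.02,[.607,-.302,.036],loss='soft_l1',f_scale=.001); print(f.x,np.abs(f.fun).mean())
    print(at_z('wrist',[s['rect'][:2]],.036))
p,d2=imaging.read_camera('scene'); save('scene12',p)
vv,uu=np.mgrid[100:260,200:360]; P=at_depth('wrist',np.c_[uu.ravel(),vv.ravel()],d[100:260,200:360].ravel())
m=(P[:,2]>.05)&(P[:,2]<.065); print('rim',cv2.minEnclosingCircle((P[m,:2]*1000).astype(np.float32)))
p,_=imaging.read_camera('side'); save('side12',p)
a=cv2.imread('pics/scene12.png'); b=cv2.imread('pics/wrist12.png'); cv2.imwrite('pics/m12.png',cv2.resize(cv2.hconcat([a,b]),(800,300)))
```

```text
17.1 [ 0.60604133 -0.30177338  0.19621512] [ 0.55089698 -1.04917421  0.89957875]
[([275.2, 192.2, 38.2, 39.5], 0.93)]
[ 0.60651979 -0.30114471  0.0339491 ] 0.0015110645837410272
[[ 0.60641887 -0.30325597  0.036     ]]
rim ((607.6926879882812, -300.62103271484375), 51.88631057739258)
```

View pics/m12.png

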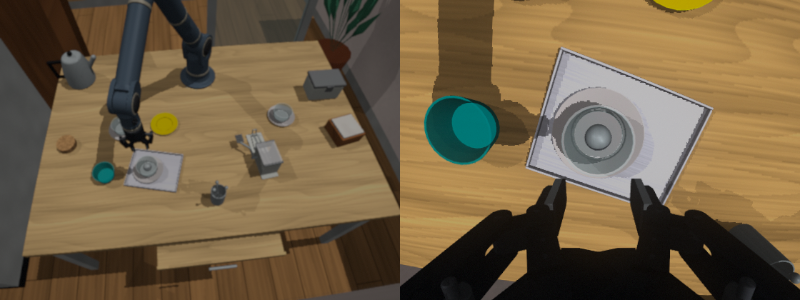

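View pics/side12.png

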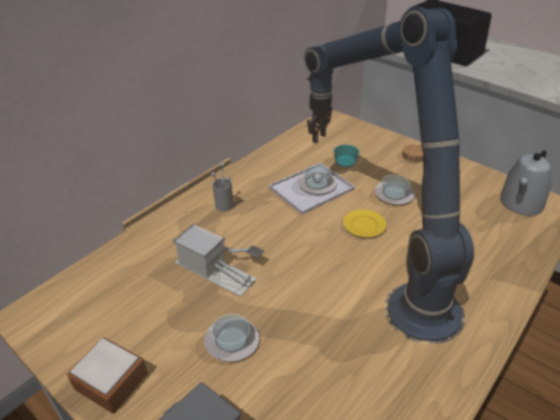

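The pictures show the ball in the cup on the tray, the lid closed and nothing else moved, so I'm handing in.

```bash
python3 -c "
from rig import order; print(order.sign_off())"
```

```text
the job is handed in; nothing more can be done
None
```

I pressed the pedal to its stop with closed fingers (17.6 N on the tool). The lid rose and the ball ran out to the cross bar. I then eased the pedal up at about 30 mm/s, and the lid closed with the ball out at the end of the track. I gripped the ball from above, carried it to the glass cup on the tray and let go with its underside about 30 mm below the rim. The job was handed in at about 17 s of the 54 s allowed, with no verdict reported.

**Last checks:**
- **Ball:** it lies within about 3 mm of the cup's axis, with its centre at z ≈ 0.034 to 0.036 m.
- **Cup on the tray:** the rim centre is within 1.5 mm of where it was before, and the cup looks upright on its saucer.
- **Lid and surroundings:** the lid is closed, and the other cups, the saucers and the teaspoon holder look unmoved. I judged these by eye from the scene and side pictures only.
- **Arm:** the gripper hangs clear, about 16 cm above the cup's floor.

**What disagreed or was not measured:**
- The first ball-rest points from the scene and side cameras differed by about 3 cm, so I used the wrist camera's measurements instead.
- The lid's angle and closing speed were not read directly. I inferred them from the commanded rise and the pictures.

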